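# Fold down and tuck the dessert carrier's flap

## Task

Close the white dessert carrier: with the fingertips, fold its teal flap over the cups and hold it down, then push it by its rib so that its edge slides well in beneath the orange lip and stays tucked when you let go. Only push and press: do not pinch the flap, do not lift or shove the carrier, and leave the cups and the other things on the worktop where they are.

Things in the scene. Friction and masses are not known exactly. Their poses are not given: they have to be found in the camera images.
- carrier: White open box, outer 140 (x) by 136 (y) by 56 mm high, loose on the worktop, about 1.9 kg with its flap (less or more by a fifth) plus four cups of 90 g. Origin under the centre of its base; z up; own -x points to the side with the orange lip, own +x to the hinge side. The lip stands on a steel bracket, 90 mm from the origin at its farthest, and is 77 mm high.
- hinge_mid (a point): Middle of the hinge axis, fixed on the carrier at its own (74.5, 0, 57.5) mm. The axis runs along the carrier's own y. Axes as the carrier's.
- lip_mid (a point): Middle of the inner end of the orange lip's flat underside, fixed on the carrier at its own (-66, 0, 67) mm. The lip is 110 mm wide (along y), 4 mm thick, points toward the hinge; its flat underside reaches from here 18 mm deep toward own -x, and its mouth flares upward by about 5 mm over the 10 mm before it, toward the hinge. Axes as the carrier's.
- leaf (a joint): Angle of the flap about the hinge (rad): 0 = lying flat over the box, a hard stop; about 1.57 = upright; up to 2.1 = leaning away from the box. It starts open, 1.45 to 2.0. A weak spring pulls it back to about 1.2 or more if it is let go untucked (about 2 N at the rib to hold it down).
- flap (a joint): How far the flap has been slid in its hinged side channels, along its own plane away from the hinge (m): 0 = drawn back, 0.022 = fully out, a hard stop. Friction about 2 N holds it where it is. It starts at 0 to 0.003. Flat and drawn back, the flap's edge stops about 4 mm short of the lip's mouth; pushed fully out, the edge lies about 8 mm in under the flat part of the lip, with 4 mm of play in height. If it is slid out before it is flat, it lands on top of the lip.
- flap_edge_mid (a point): Middle of the flap's free edge, on its outer face (the upper face when flat). The flap is a teal plate 116 mm long, 124 mm wide, 4 mm thick; this edge is 126.5 mm from the hinge axis plus the slide. Axes: x points back toward the hinge along the flap, y along the hinge axis, z out of the outer face. Flat, the outer face is 63 mm above the worktop.
- rib_foot (a point): Foot of the push rib on the flap's outer face, on the side toward the hinge, in the middle of the flap's width: a teal bar across the flap, 70 mm long, 6 mm thick, 9 mm high. It is 33 mm from the free edge and 93.5 mm from the hinge axis plus the slide; hinge-ward of it the face is free for 35 mm over the middle 110 mm of the width. Axes as flap_edge_mid.
- cup_0: Cream-coloured filled dessert cup, 59 mm wide, 45 mm high, loose inside the carrier; origin under its centre. Not to be handled.
- cup_1: Cream-coloured filled dessert cup, 59 mm wide, 45 mm high, loose inside the carrier; origin under its centre. Not to be handled.
- cup_2: Cream-coloured filled dessert cup, 59 mm wide, 45 mm high, loose inside the carrier; origin under its centre. Not to be handled.
- cup_3: Cream-coloured filled dessert cup, 59 mm wide, 45 mm high, loose inside the carrier; origin under its centre. Not to be handled.
- kitchen_timer: White dial timer, 68 mm wide, 56 high; origin under its centre. A bystander: leave alone.
- masking_tape: Roll of masking tape, 82 mm wide, 24 high; origin under its centre. A bystander: leave alone.
- ring_cutter_0: Steel ring cutter, 71 mm wide, 36 high; origin under its centre. A bystander: leave alone.
- ring_cutter_1: Steel ring cutter, 55 mm wide, 31 high; origin under its centre. A bystander: leave alone.
- offset_spatula: Small spatula with brown handle, 217 mm long, 19 high; origin under its centre. A bystander: leave alone.

How it is judged:
On the way, in this order (a step that is already met when the one before it is completed fails the run):
1. the flap is folded down over the box (leaf under 0.15 rad) (value of joint leaf below 0.15 rad), for 0.1 s.
2. the flap's edge is under the lip (leaf under 0.06 rad, flap out by more than 14 mm) (value of joint leaf below 0.06 rad and value of joint flap above 0.014 m), for 0.2 s.
At the end, for the whole second after the job is handed in: The flap lies flat (leaf under 0.06 rad) and is slid out by more than 14 mm, so that the lip holds it down by itself; the carrier stands level and at rest, and each cup is within 40 mm of where it was (all of step 2 and velocity of joint leaf below 0.05 rad/s and linear speed of carrier below 0.01 m/s and angle between carrier's own z axis and vertical below 0.05 rad and not (distance of cup_0 from where it was at the start of the episode above 0.04 m) and not (distance of cup_1 from where it was at the start of the episode above 0.04 m) and not (distance of cup_2 from where it was at the start of the episode above 0.04 m) and not (distance of cup_3 from where it was at the start of the episode above 0.04 m)); the robot touches nothing.
It fails at once if the carrier is lifted (8 mm), tipped (0.1 rad) or shoved more than 40 mm (distance of carrier from where it was at the start of the episode above 0.04 m or height (world z) of carrier above 0.008 m or angle between carrier's own z axis and vertical above 0.1 rad).
It fails at once if a dessert cup is lifted by more than 15 mm (height (world z) of any of cup_0, cup_1, cup_2, cup_3 above 0.02 m).
It fails at once if the flap is taken between the fingers (the grasp point between the pads lies inside the flap's plate or within 15 mm beyond its edge) (x of the grasp point in the frame of flap_edge_mid between -0.015 and 0.116 m and y of the grasp point in the frame of flap_edge_mid between -0.065 and 0.065 m and z of the grasp point in the frame of flap_edge_mid between -0.0055 and 0.0015 m).
It fails at once if another thing on the worktop is moved by more than 30 mm (distance of any of kitchen_timer, masking_tape, ring_cutter_0, ring_cutter_1, offset_spatula from where it was at the start of the episode above 0.03 m).
It also fails if it takes over 43 s, if anything falls off the work surface, if the arm or the gripper's body presses on something with over 40 N, if the wrist force passes 120 N, or if a joint passes its speed limit or range.

## Robot

A 6-joint arm with a two-finger parallel gripper is mounted at the origin on a cart in front of the work surface, level with it; the furniture and walls round the work are solid. World frame = base frame: x ahead of the robot, y to its left, z up, the work surface at z = 0. Lengths are in m, angles in rad, forces in N, time in s.
With the tool pointing down it reaches from about 0.25 to 0.775 m from the base axis. Payload 4 kg.
Tool frame: the origin (TCP) lies midway between the tips of the shut fingers; the grasp point (between the pads) lies 19 mm behind it; z points along the fingers, x is the direction in which the jaws open and shut, and the axes are right-handed (so a half turn about z gives the same grasp; the last joint's range is limited). The gripper opens to 94 mm and grips with 3 to 60 N. Pads are 16 mm wide; open, the fingers measure 119 mm over their backs; the gripper's body (75 mm by 177 mm) begins 78 mm behind the grasp point.
Start: joints at [1.212, 0.087, 1.371, -0, 1.684, -0.103], TCP at [0.139, 0.532, 0.206] pointing down, gripper open.
Joint ranges: [-3.1, 3.1], [-0.76, 2.03], [0.27, 2.55], [-1.08, 4.22], [0.17, 2.65], [-2.57, 2.57]. Speed limits (rad/s): [2.79, 2.79, 3.14, 3.14, 3.14, 3.14].

## Interface

Orientations are given as [roll, pitch, yaw] about the fixed x, y, z axes, in that order (R = Rz(yaw) Ry(pitch) Rx(roll)).
In Python, from bench import robot, eyes, close_job gives the robot as it stands.
- The arm moves only by the shell command python3 -m jog 'ROWS'. ROWS is JSON, a list of rows, each a list of 3 entries, a list of its own where there are three numbers: the turn, a rotation vector about the tool's x, y, z in degrees, then the shift along the tool's x, y, z in mm, then the closure, from -1 (fully open) to 1 (shut). In form: [[[wx, wy, wz], [x, y, z], claw], ...]. A call has 1 to 5 rows; each row is the pose to reach, as a shift and turn from the pose commanded when the call began, along the tool's axes at that moment; what a row does not reach only later rows make up. A row lasts 1/10 s, in which the tool goes at most 50 mm and 8.59 degrees, less where a joint would pass 70% of its speed; a pose out of reach is approached as far as the arm can. A call with a gripper value outside its range is refused whole. The fingers move at their own pace and stop on an object; the grip force is fixed at half the most. Time passes only in rows, so rows that repeat a pose let the fingers close. It gives the time, the measured TCP pose, the force and the opening at its end, in the units of the state.
- robot.get_obs(): the state, without advancing time (a new reading comes with each control period).
- eyes.snapshot(name): name is "scene" or "top" or "wrist"; returns (picture, depth): 400x640x3 uint8, red, green, blue; 400x640 float32, m along the optical axis (not along the pixel's ray), 0 where there is no reading.
- eyes.camera_params(name): a dict with "mtx" (3x3 intrinsics, pixels), "world_to_cam" (4x4, takes a point from world to camera coordinates). Camera axes: x right, y up, looking along -z (the intrinsics and any distortion apply to the point x, -y, -z); pixel columns grow to the right and rows downward; lengths in m; the calibration is good to about 2 mm. A picture is of the moment at which its call begins: read the wrist's pose just before it. camera_params takes no time and is no camera call; for the wrist camera it gives the pose at the moment of the call.
- close_job(): hands the job in, once; it reports no verdict.
The state is a dict: "time": time; "joint_positions": joint angles; "qvel": joint speeds; "joint_torque": joint torques, N m; "tool_pos": TCP position; "ee_rot": TCP orientation; "wrist_force": force on the tool from outside, world axes, zero at the start; "wrist_torque": the same for the moment, N m; "width": finger opening in m.
Only numpy, scipy, OpenCV 4.12 (cv2) and the standard library are available. Lean on these libraries where they do the work, as an engineer would, in place of code of your own. Each camera call takes 0.05 s, during which the arm holds its last target. There are 200 camera calls.

## Working session

There is one attempt and no reset: what is moved stays moved. The work goes in short steps, Python scripts to look and compute and a shell command to move; the robot and the scene stay as the last step left them, time stands still between calls to the robot, and variables do not carry over. Pictures are saved under pics/ and viewed, about 8 in all and at most 12, crops included, and the job is handed in when it is done.

```bash
mkdir -p pics; ls; python3 - <<'E'
from bench import robot, eyes
import numpy as np, cv2
o=robot.get_obs(); print({k:np.round(v,3) for k,v in o.items()})
for n in ["scene","top"]:
    p,d=eyes.snapshot(n); c=eyes.camera_params(n); np.savez(f"{n}.npz",p=p,d=d,K=c["mtx"],T=c["world_to_cam"])
    print(n,c)
    cv2.imwrite(f"pics/{n}0.png",p[:,:,::-1])
E
```

```text
pics
{'time': np.float64(0.0), 'joint_positions': array([ 1.212,  0.088,  1.372, -0.   ,  1.684, -0.103]), 'qvel': array([ 0.   ,  0.   , -0.002, -0.001,  0.   , -0.002]), 'joint_torque': array([-1.0000e-03, -3.4017e+01, -3.0243e+01,  7.2000e-02,  3.3000e-02,
       -0.0000e+00]), 'tool_pos': array([0.139, 0.532, 0.204]), 'ee_rot': array([-3.141e+00,  2.000e-03,  1.315e+00]), 'wrist_force': array([-0.327,  0.138,  0.822]), 'wrist_torque': array([ 0.05 , -0.012, -0.053]), 'width': np.float64(0.094)}
scene {'mtx': array([[489.02840928,   0.        , 320.45283265],
       [  0.        , 489.02840928, 201.55728805],
       [  0.        ,   0.        ,   1.        ]]), 'world_to_cam': array([[ 0.65829887, -0.75275214, -0.00260833, -0.2883188 ],
       [ 0.36550989,  0.31661374,  0.87530467, -0.2500334 ],
       [-0.65806163, -0.57716544,  0.48356482, -1.46926127],
       [ 0.        ,  0.        ,  0.        ,  1.        ]])}
top {'mtx': array([[422.19596731,   0.        , 317.14205362],
       [  0.        , 422.19596731, 205.03918807],
       [  0.        ,   0.        ,   1.        ]]), 'world_to_cam': array([[ 1.72622970e-02, -9.99710264e-01,  1.67750082e-02,
         4.83376853e-04],
       [ 9.86113999e-01,  1.97942905e-02,  1.64885919e-01,
        -4.79310134e-01],
       [-1.65170195e-01,  1.36957607e-02,  9.86169982e-01,
        -1.17570427e+00],
       [ 0.00000000e+00,  0.00000000e+00,  0.00000000e+00,
         1.00000000e+00]])}
```

View pics/scene0.png

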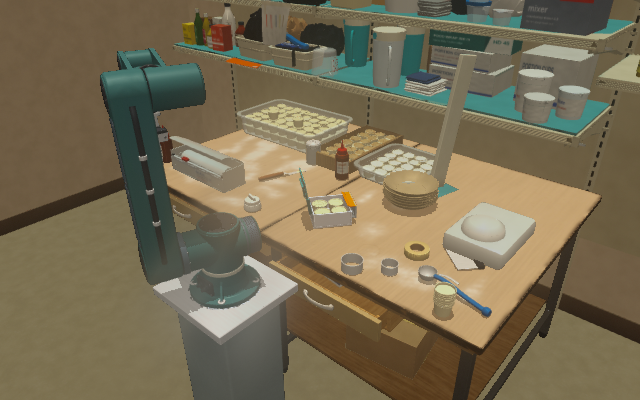

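View pics/top0.png

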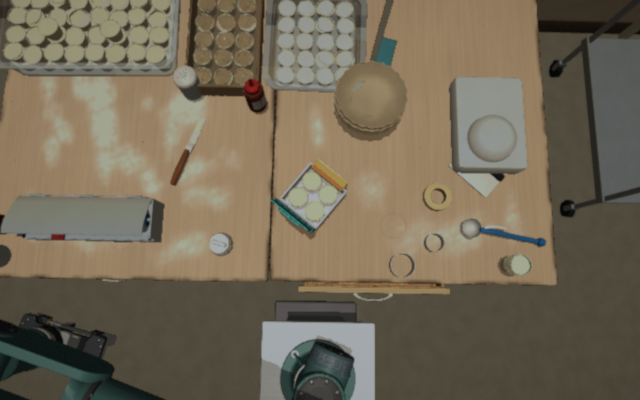

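The scene shows the carrier at mid-table, with the lip on the far right side and the teal flap upright on the near left side. In the top view the carrier is at (312,197), the lip at (332,175) and the flap at (295,215). Next I'll measure these.

```bash
cat > h.py <<'E'
import numpy as np, cv2
def pts(f,mask,box):
    z=np.load(f) if isinstance(f,str) else f
    x0,y0,x1,y1=box; m=np.zeros(mask.shape,bool); m[y0:y1,x0:x1]=mask[y0:y1,x0:x1]
    v,u=np.nonzero(m&(z['d']>0)); d=z['d'][v,u]; K=z['K']
    c=np.stack([(u-K[0,2])/K[0,0]*d,-(v-K[1,2])/K[1,1]*d,-d],1)
    T=z['T']; return (c-T[:3,3])@T[:3,:3], u, v
def hsv(p): return cv2.cvtColor(p,cv2.COLOR_RGB2HSV)
def masks(p):
    h=hsv(p).astype(int); H,S,V=h[...,0],h[...,1],h[...,2]
    return dict(orange=(H>8)&(H<25)&(S>170)&(V>120),teal=(H>78)&(H<100)&(S>100))
E
python3 - <<'E'
from h import *
for n,box in [("top",(265,150,355,240)),("scene",(290,160,365,235))]:
    z=np.load(n+".npz"); M=masks(z['p'])
    for k in M:
        P,u,v=pts(z,M[k],box)
        print(n,k,len(P),'px',u.min(),u.max(),v.min(),v.max())
        # cut by height
        for lo in np.arange(0,.22,.02):
            q=P[(P[:,2]>=lo)&(P[:,2]<lo+.02)]
            if len(q)>3:
                c=q.mean(0); w,s,vt=np.linalg.svd((q-c)[:,:2],full_matrices=False)
                print('  z',round(lo,2),len(q),c.round(4),'dir',np.degrees(np.arctan2(vt[0,1],vt[0,0])).round(1)%180,'ext',np.ptp((q-c)[:,:2]@vt[0]).round(3),np.ptp((q-c)[:,:2]@vt[1]).round(3))
    x0,y0,x1,y1=box
    cv2.imwrite(f"pics/{n}_c.png",cv2.resize(z['p'][y0:y1,x0:x1,::-1],None,fx=6,fy=6,interpolation=cv2.INTER_NEAREST))
# white/grey walls & cups: box points by height in top
z=np.load("top.npz"); P,u,v=pts(z,np.ones(z['d'].shape,bool),(265,150,355,240))
q=P[(P[:,2]>.035)&(P[:,2]<.062)]; print(len(q)); r=cv2.minAreaRect((q[:,:2]*1000).astype(np.float32)); print(r)
E
```

```text
top orange 78 px 313 341 166 188
  z 0.06 78 [ 0.555  -0.016   0.0734] dir 51.69999999999999 ext 0.101 0.008
top teal 276 px 271 312 199 231
  z 0.08 4 [0.4282 0.0576 0.0961] dir 50.80000000000001 ext 0.083 0.001
  z 0.1 69 [0.4393 0.0721 0.108 ] dir 51.099999999999994 ext 0.132 0.009
  z 0.12 30 [0.4341 0.0728 0.131 ] dir 51.400000000000006 ext 0.127 0.004
  z 0.14 81 [0.43   0.0826 0.1531] dir 51.0 ext 0.118 0.014
  z 0.16 34 [0.4303 0.079  0.1715] dir 51.400000000000006 ext 0.118 0.006
  z 0.18 58 [0.428  0.0812 0.1825] dir 51.19999999999999 ext 0.117 0.004
scene orange 113 px 341 355 192 206
  z 0.06 113 [ 0.5606 -0.0274  0.0728] dir 51.5 ext 0.118 0.033
scene teal 2 px 302 303 177 180
1636
((511.2159118652344, 16.95049285888672), (136.32473754882812, 162.06536865234375), 51.452125549316406)
```

```bash
python3 -c "
import cv2,numpy as np
a=cv2.imread('pics/top_c.png');b=cv2.imread('pics/scene_c.png');h=450
f=lambda i:cv2.resize(i,(390,int(i.shape[0]*390/i.shape[1])))
a,b=f(a),f(b);H=max(a.shape[0],b.shape[0]);o=np.zeros((H,790,3),np.uint8);o[:a.shape[0],:390]=a;o[:b.shape[0],400:]=b;cv2.imwrite('pics/c0.png',o)"
```

```text
(no output)
```

View pics/c0.png

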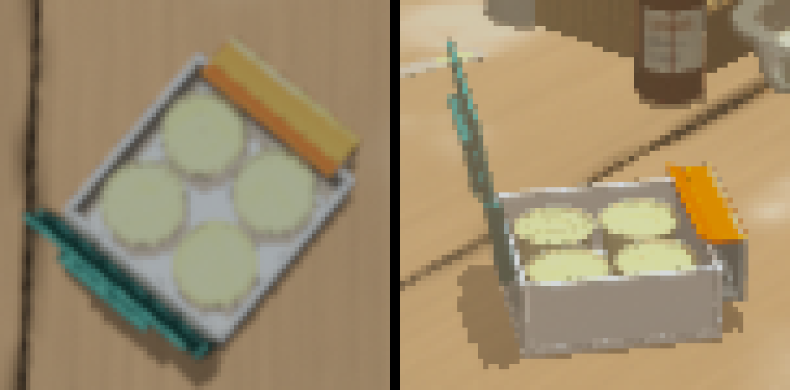

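The crops agree on the geometry. The hinge axis runs at about 51.3° and the flap leans out to about 1.76 rad. The rib is on the outer face, facing the robot, and the lip is on the far right. I'll write a helper that turns targets in the carrier's frame into tool-frame shifts.

```bash
cat > go.py <<'E'
# args: x' (mm from hinge axis toward lip), s (mm along hinge), z (mm), tilt (deg, tool z leaning toward lip)
import sys, numpy as np, json
from scipy.spatial.transform import Rotation as R
from bench import robot
try: H=json.load(open('hinge.json'))
except Exception: H=dict(p=[.4469,.0686],a=51.3)
a=np.radians(H['a']); X=np.array([np.cos(a),np.sin(a),0]); Y=np.array([np.sin(a),-np.cos(a),0])
P0=np.array([*H['p'],0])
def report():
    o=robot.get_obs(); p=o['tool_pos']-P0; r=R.from_euler('xyz',o['ee_rot']); z=r.as_matrix()[:,2]
    f=o['wrist_force']
    print('t %.2f x\' %.1f s %.1f z %.1f tilt %.1f w %.3f | F fwd %.1f side %.1f up %.1f'%(o['time'],p@Y*1e3,p@X*1e3,p[2]*1e3,np.degrees(np.arctan2(z@Y,-z[2])),o['width'],f@Y,f@X,f[2])); return o,r
if __name__=='__main__':
    o,r=report()
    for i in range(1,len(sys.argv),4):
        x,s,z,t=map(float,sys.argv[i:i+4]); t=np.radians(t)
        zz=np.sin(t)*Y-np.cos(t)*np.array([0,0,1]); Rt=R.from_matrix(np.stack([X,np.cross(zz,X),zz],1))
        tgt=P0+(x*Y+s*X)/1e3+[0,0,z/1e3]
        print(x,s,z,'turn',(r.inv()*Rt).as_rotvec(degrees=True).round(1),'shift',(r.inv().apply(tgt-o['tool_pos'])*1e3).round(0))
E
python3 go.py -85 0 230 0 -85 0 230 20
```

```text
t 0.10 x' -529.8 s 168.9 z 204.5 tilt 0.0 w 0.094 | F fwd 0.2 side -0.4 up -0.2
-85.0 0.0 230.0 turn [ 0.   0.1 24. ] shift [-335.  337.  -25.]
-85.0 0.0 230.0 turn [-19.7  -4.1  23.8] shift [-335.  337.  -25.]
```

```bash
python3 -m jog '[[[0,0,8],[-35,35,-25],1],[[0,0,16],[-70,70,-25],1],[[0,0,24],[-105,105,-25],1],[[0,0,24],[-140,140,-25],1],[[0,0,24],[-175,175,-25],1]]'; python3 go.py -85 0 230 0 -85 0 230 20
```

```text
time: 0.6
tool_pos: [0.263, 0.3192, 0.2301]
ee_rot: [3.141, 0.0, 0.897]
wrist_force: [1.4, 0.6, -0.2]
width: 0.0571
t 0.60 x' -300.2 s 80.6 z 230.1 tilt 0.0 w 0.057 | F fwd 0.7 side 1.4 up -0.2
-85.0 0.0 230.0 turn [0.  0.  0.1] shift [-81. 215.   0.]
-85.0 0.0 230.0 turn [-20.   -0.    0.1] shift [-81. 215.   0.]
```

```bash
python3 -m jog '[[[-4,0,0],[-17,43,0],1],[[-8,0,0],[-34,86,0],1],[[-12,0,0],[-50,129,0],1],[[-16,0,0],[-66,172,0],1],[[-20,0,0],[-81,213,0],1]]'; python3 go.py -85 0 230 20; python3 - <<'E'
from h import *
from bench import eyes
c=eyes.camera_params("wrist"); p,d=eyes.snapshot("wrist")
np.savez("w1.npz",p=p,d=d,K=c["mtx"],T=c["world_to_cam"]); cv2.imwrite("pics/w1.png",p[:,:,::-1])
print(np.linalg.inv(c["world_to_cam"]).round(3))
E
```

```text
time: 1.1
tool_pos: [0.379, 0.123, 0.2304]
ee_rot: [2.79, 0.0, 0.896]
wrist_force: [0.8, -0.8, -0.0]
width: 0.0175
t 1.10 x' -87.0 s -0.0 z 230.4 tilt 20.2 w 0.018 | F fwd 1.1 side -0.1 up -0.0
-85.0 0.0 230.0 turn [0.2 0.  0. ] shift [0. 2. 1.]
[[ 0.625 -0.634 -0.456  0.273]
 [ 0.781  0.507  0.365  0.209]
 [-0.    -0.585  0.811  0.371]
 [ 0.     0.     0.     1.   ]]
```

View pics/w1.png

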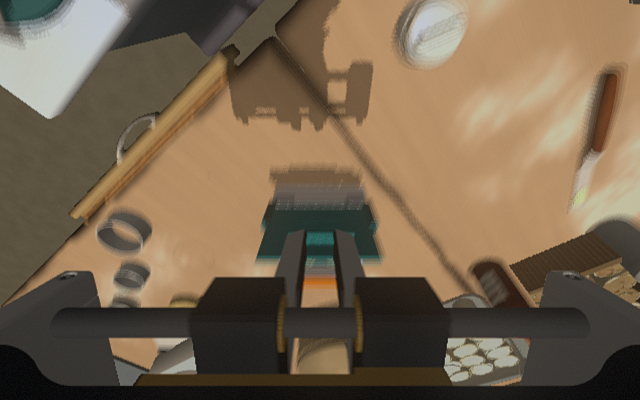

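The wrist view shows the teal flap centred near (320,230), ahead of the fingers, with the hinge edge near row 205 and the free edge near row 262. The arm was still moving, so the picture is blurred. I'll let it settle and measure the flap plane from depth.

```bash
python3 -m jog '[[[0,0,0],[0,0,0],1],[[0,0,0],[0,0,0],1]]' | head -1; python3 - <<'E'
from h import *
from bench import eyes
import go
c=eyes.camera_params("wrist"); p,d=eyes.snapshot("wrist")
z=dict(p=p,d=d,K=c["mtx"],T=c["world_to_cam"]); np.savez("w2.npz",**z)
h=hsv(p).astype(int); m=(h[...,0]>75)&(h[...,0]<102)&(h[...,1]>90)
P,u,v=pts(z,m,(240,150,400,290)); q=np.stack([(P-go.P0)@go.Y,(P-go.P0)@go.X,P[:,2]],1)*1e3
ok=(abs(q[:,0])<60)&(abs(q[:,1])<75)&(q[:,2]>60)&(q[:,2]<200); q=q[ok];u=u[ok];v=v[ok]
print(len(q),u.min(),u.max(),v.min(),v.max())
for lo in range(60,200,10):
    w=q[(q[:,2]>=lo)&(q[:,2]<lo+10)]
    if len(w)>5:
        f=np.polyfit(w[:,1],w[:,0],1); print(lo,len(w),"x' med %.1f min %.1f max %.1f"%(np.median(w[:,0]),*np.percentile(w[:,0],[5,95])),'s',np.percentile(w[:,1],[1,99]).round(0),'skew deg',np.degrees(np.arctan(f[0])).round(1))
E
```

```text
time: 1.35
729 256 384 218 259
110 62 x' med -15.6 min -18.7 max -12.4 s [-64.  69.] skew deg -0.8
120 91 x' med -16.7 min -17.6 max -11.3 s [-64.  69.] skew deg 0.3
130 11 x' med -16.7 min -17.7 max -16.1 s [-12.  22.] skew deg -2.3
150 247 x' med -26.9 min -29.5 max -22.2 s [-32.  36.] skew deg -0.0
160 9 x' med -22.6 min -23.2 max -21.9 s [-17.  30.] skew deg -1.2
170 25 x' med -23.9 min -24.6 max -23.1 s [-28.  45.] skew deg 0.3
180 278 x' med -24.4 min -25.5 max -23.0 s [-57.  62.] skew deg -0.1
```

Outer face: leaf ≈ 1.71 rad, rib at z ≈ 150–156 as expected, and the hinge estimate is corrected by 1.4 mm and 2 mm. My plan is to put the tip behind the face, hinge-ward of the rib, and fold along the arc.

```bash
echo '{"p":[0.44705,0.0711],"a":51.3}'>hinge.json
cat > arc.py <<'E'
# args: r  then theta,tilt,back ... -> go.py targets (front lower finger corner touching outer face at r; back = mm off the face)
import sys,subprocess,numpy as np
r=float(sys.argv[1]);L=[]
for a in sys.argv[2:]:
    th,t,b=map(float,a.split(','));c,s=np.cos(th),np.sin(th);T=np.radians(t)
    h=5.5+b; L+=[r*c-h*s-8*np.cos(T),0,57.5+r*s+h*c-8*np.sin(T),t]
subprocess.run(['python3','go.py']+[str(round(v,1)) for v in L])
E
python3 arc.py 75 1.71,45,20
```

```text
t 1.40 x' -87.7 s -0.6 z 230.4 tilt 19.9 w 0.000 | F fwd 0.3 side 0.6 up 0.2
-41.3 0.0 122.6 turn [-25.1  -0.1   0.1] shift [  1.   7. 117.]
```

```bash
python3 -m jog '[[[-5,0,0],[0,-2,24],1],[[-10,0,0],[0,-2,48],1],[[-15,0,0],[0,0,70],1],[[-20,0,0],[0,3,94],1],[[-25,0,0],[1,7,117],1]]'; python3 -m jog '[[[0,0,0],[0,0,0],1],[[0,0,0],[0,0,0],1]]'|head -1;  python3 arc.py 75 1.71,45,20 1.71,45,5 1.6,44,0 1.45,42,0 1.3,40,0 1.15,37,0
```

```text
time: 1.9
tool_pos: [0.4156, 0.0979, 0.1226]
ee_rot: [2.353, -0.002, 0.899]
wrist_force: [0.4, 0.2, -0.9]
width: 0.0
time: 2.1
t 2.10 x' -41.3 s 0.7 z 122.9 tilt 44.9 w 0.000 | F fwd -0.0 side -0.4 up -0.4
-41.3 0.0 122.6 turn [-0.1 -0.1  0.2] shift [-1. -0.  0.]
-26.5 0.0 124.7 turn [-0.1 -0.1  0.2] shift [-1. 12.  9.]
-13.4 0.0 126.8 turn [ 0.9 -0.1  0.2] shift [-1. 22. 17.]
-2.4 0.0 127.3 turn [ 2.9 -0.1  0.2] shift [-1. 31. 24.]
8.6 0.0 126.1 turn [ 4.9 -0.1  0.2] shift [-1. 38. 33.]
19.2 0.0 123.4 turn [ 7.9 -0.   0.2] shift [-1. 43. 42.]
```

```bash
python3 -m jog '[[[0,0,0],[-1,12,9],1],[[1,0,0],[-1,22,17],1],[[3,0,0],[-1,31,24],1],[[5,0,0],[-1,38,33],1],[[8,0,0],[-1,43,42],1]]'; python3 arc.py 75 1.15,37,0 1.0,34,0 0.85,30,0 0.7,26,0 0.55,22,0 0.45,18,0; python3 - <<'E'
from h import *
from bench import eyes
p,d=eyes.snapshot("scene"); 
cv2.imwrite("pics/s1.png",cv2.resize(p[120:250,250:410,::-1],None,fx=4,fy=4,interpolation=cv2.INTER_CUBIC))
E
```

```text
time: 2.6
tool_pos: [0.4638, 0.059, 0.1274]
ee_rot: [2.496, -0.006, 0.897]
wrist_force: [-2.5, 0.7, 0.9]
width: 0.0006
t 2.60 x' 20.6 s 1.0 z 127.4 tilt 37.0 w 0.001 | F fwd -2.4 side -1.0 up 0.9
19.2 0.0 123.4 turn [-0.  -0.3 -0.1] shift [-1. -4.  2.]
29.3 0.0 119.1 turn [ 3.  -0.3 -0.1] shift [-1.  2. 12.]
38.4 0.0 113.5 turn [ 7.  -0.3 -0.1] shift [-1.  6. 22.]
46.6 0.0 106.5 turn [11.  -0.3 -0.1] shift [-1.  8. 32.]
53.6 0.0 98.4 turn [15.  -0.3 -0.1] shift [-1.  9. 43.]
57.5 0.0 92.6 turn [19.  -0.3 -0.1] shift [-1.  9. 50.]
```

View pics/s1.png

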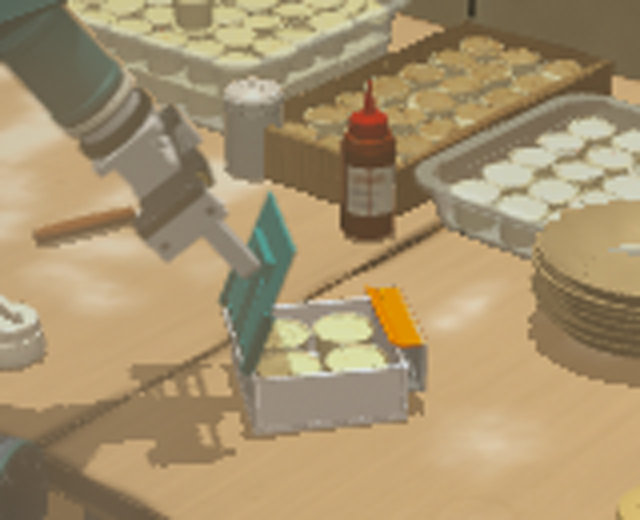

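The crop shows the flap at about 65° with the fingers on its outer face at (255,265). The fold is working, so I'll carry on.

```bash
python3 -m jog '[[[3,0,0],[0,5,10],1],[[7,0,0],[0,9,20],1],[[11,0,0],[0,11,30],1],[[15,0,0],[0,12,41],1],[[19,0,0],[0,12,48],1]]'; python3 arc.py 75 0.45,18,0 0.35,14,0 0.25,10,0 0.17,7,0 0.1,4,0 0.05,2,0
```

```text
time: 3.15
tool_pos: [0.4945, 0.0342, 0.0964]
ee_rot: [2.825, -0.005, 0.896]
wrist_force: [-0.8, 0.7, 2.9]
width: 0.0004
t 3.15 x' 60.1 s 0.9 z 96.4 tilt 18.1 w 0.000 | F fwd -1.0 side 0.0 up 2.9
57.5 0.0 92.6 turn [ 0.1 -0.3 -0.1] shift [-1. -4.  3.]
60.8 0.0 86.4 turn [ 4.1 -0.3 -0. ] shift [-1. -2. 10.]
63.4 0.0 80.0 turn [ 8.1 -0.3 -0. ] shift [-1. -2. 17.]
65.0 0.0 74.6 turn [11.1 -0.3 -0. ] shift [-1. -2. 22.]
66.1 0.0 69.9 turn [14.1 -0.3 -0. ] shift [-1. -3. 27.]
66.6 0.0 66.5 turn [16.1 -0.3 -0. ] shift [-1. -3. 30.]
```

```bash
python3 -m jog '[[[4,0,0],[0,0,9],1],[[8,0,0],[0,0,16],1],[[11,0,0],[0,0,21],1],[[14,0,0],[0,-1,26],1],[[16,0,0],[0,-1,30],1]]'; python3 go.py  66.6 0 62 0 90 0 62 0; python3 - <<'E'
from h import *
from bench import eyes
p,d=eyes.snapshot("scene"); 
cv2.imwrite("pics/s2.png",cv2.resize(p[120:250,250:410,::-1],None,fx=4,fy=4,interpolation=cv2.INTER_CUBIC))
E
```

```text
time: 3.65
tool_pos: [0.5019, 0.0283, 0.0673]
ee_rot: [3.102, -0.005, 0.896]
wrist_force: [1.8, -0.5, 3.8]
width: 0.0007
t 3.65 x' 69.6 s 0.9 z 67.3 tilt 2.3 w 0.001 | F fwd 1.7 side 0.7 up 3.8
66.6 0.0 62.0 turn [ 2.3 -0.3  0. ] shift [-1. -3.  5.]
90.0 0.0 62.0 turn [ 2.3 -0.3  0. ] shift [-1. 20.  6.]
```

View pics/s2.png

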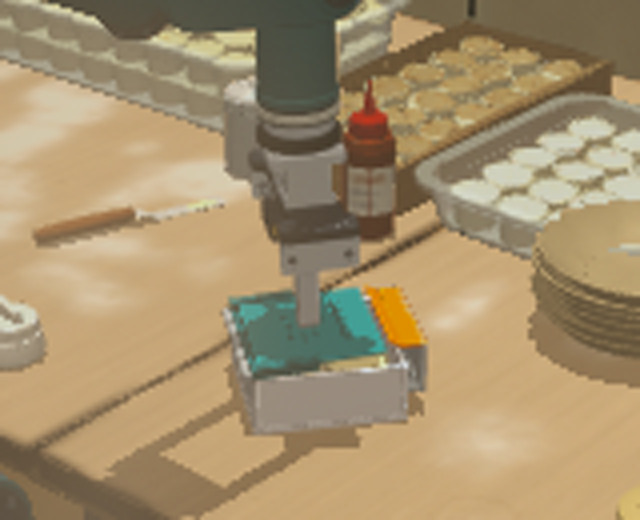

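The flap is nearly flat, with its edge short of the lip at (385,335). I'll press it to the stop.

```bash
python3 -m jog '[[[1,0,0],[0,0,2],1],[[2,0,0],[0,0,4],1],[[2,0,0],[0,0,5],1],[[2,0,0],[0,0,5],1],[[2,0,0],[0,0,5],1]]'; python3 go.py  66.6 0 62 0 90 0 62 0
```

```text
time: 4.2
tool_pos: [0.5007, 0.0286, 0.0627]
ee_rot: [3.136, -0.003, 0.897]
wrist_force: [-0.4, -1.8, 13.3]
width: 0.0006
t 4.20 x' 68.4 s 0.3 z 62.7 tilt 0.3 w 0.001 | F fwd 0.8 side -1.6 up 13.3
66.6 0.0 62.0 turn [ 0.3 -0.2  0.1] shift [-0. -2.  1.]
90.0 0.0 62.0 turn [ 0.3 -0.2  0.1] shift [-0. 22.  1.]
```

```bash
python3 -m jog '[[[0,0,0],[0,4,-0.7],1],[[0,0,0],[0,8,-0.7],1],[[0,0,0],[0,12,-0.7],1],[[0,0,0],[0,16,-0.7],1],[[0,0,0],[0,20,-0.7],1]]'; python3 go.py  108 0 62.5 0; python3 - <<'E'
from h import *
from bench import eyes
p,d=eyes.snapshot("scene"); 
cv2.imwrite("pics/s3.png",cv2.resize(p[165:235,290:370,::-1],None,fx=8,fy=8,interpolation=cv2.INTER_CUBIC))
E
```

```text
time: 4.7
tool_pos: [0.5149, 0.0172, 0.0626]
ee_rot: [3.14, -0.003, 0.897]
wrist_force: [-2.5, 1.1, 12.8]
width: 0.0005
t 4.70 x' 86.7 s 0.4 z 62.6 tilt 0.1 w 0.001 | F fwd -2.6 side -0.7 up 12.8
108.0 0.0 62.5 turn [ 0.1 -0.2  0.1] shift [-0. 21.  0.]
```

View pics/s3.png

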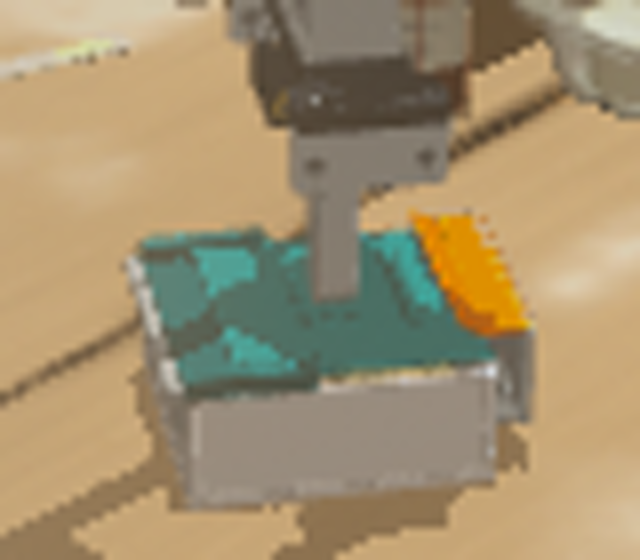

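The flap is flat and already dragging toward the lip. Its edge is at the mouth (450,310), and the rib is still a little ahead of the fingers. I'll keep pushing while watching the force.

```bash
python3 -m jog '[[[0,0,0],[0,3,0],1],[[0,0,0],[0,6,0],1],[[0,0,0],[0,9,0],1],[[0,0,0],[0,11,0],1],[[0,0,0],[0,13,0],1]]'; python3 go.py  108 0 62.5 0;  python3 -m jog '[[[0,0,0],[0,2,0],1],[[0,0,0],[0,4,0],1],[[0,0,0],[0,6,0],1],[[0,0,0],[0,6,0],1]]'; python3 go.py  108 0 62.5 0; python3 - <<'E'
from h import *
from bench import eyes
p,d=eyes.snapshot("scene"); 
cv2.imwrite("pics/s4.png",cv2.resize(p[165:235,290:370,::-1],None,fx=8,fy=8,interpolation=cv2.INTER_CUBIC))
E
```

```text
time: 5.25
tool_pos: [0.5207, 0.0125, 0.062]
ee_rot: [-3.131, -0.002, 0.898]
wrist_force: [-11.8, 8.2, 18.8]
width: 0.0004
t 5.25 x' 94.1 s 0.3 z 62.0 tilt -0.6 w 0.000 | F fwd -14.3 side -1.0 up 18.8
108.0 0.0 62.5 turn [-0.6 -0.1  0.2] shift [-0. 14. -1.]
time: 5.65
tool_pos: [0.5257, 0.0085, 0.062]
ee_rot: [-3.132, -0.002, 0.898]
wrist_force: [-9.4, 6.6, 18.1]
width: -0.0001
t 5.65 x' 100.5 s 0.3 z 62.0 tilt -0.5 w -0.000 | F fwd -11.4 side -0.7 up 18.1
108.0 0.0 62.5 turn [-0.5 -0.1  0.2] shift [-0.  7. -1.]
```

View pics/s4.png

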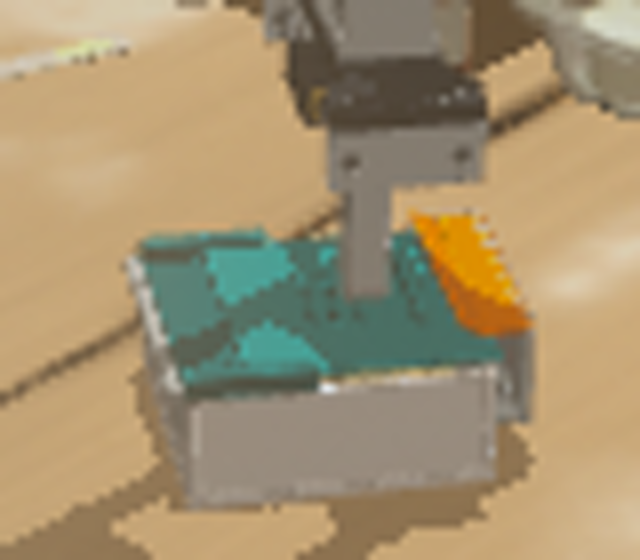

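The carrier has not moved: its corner is still at (190,505), while the flap edge has advanced under the lip. I'll push the remaining distance.

```bash
python3 -m jog '[[[0,0,0],[0,2,0],1],[[0,0,0],[0,4,0],1],[[0,0,0],[0,5,0],1],[[0,0,0],[0,5,0],1],[[0,0,0],[0,5,0],1]]' >/dev/null; python3 go.py  108 0 62.5 0;  python3 -m jog '[[[0,0,0],[0,2,0],1],[[0,0,0],[0,3,0],1],[[0,0,0],[0,3,0],1],[[0,0,0],[0,3,0],1]]'>/dev/null; python3 go.py  108 0 62.5 0; python3 - <<'E'
from h import *
from bench import eyes
p,d=eyes.snapshot("scene"); 
z=np.load("scene.npz"); D=abs(p.astype(int)-z['p'].astype(int)).sum(2)[200:232,305:350]
cv2.imwrite("pics/s5.png",cv2.resize(p[165:235,290:370,::-1],None,fx=8,fy=8,interpolation=cv2.INTER_CUBIC)); print('front wall diff',np.median(D))
a,_=eyes.snapshot("scene")
P,u,v=pts(dict(d=d,K=z['K'],T=z['T']),masks(p)['orange'],(335,180,365,215)); print('orange',len(P),P.mean(0).round(4),u.min(),u.max(),v.min(),v.max(),'was 341-355,192-206 mean .5606 -.0274')
E
```

```text
t 6.20 x' 105.7 s 0.3 z 61.9 tilt -0.5 w 0.001 | F fwd -10.5 side -0.1 up 16.9
108.0 0.0 62.5 turn [-0.5 -0.1  0.2] shift [-0.  2. -1.]
t 6.60 x' 108.6 s 0.3 z 61.8 tilt -0.5 w 0.001 | F fwd -11.0 side -1.2 up 17.4
108.0 0.0 62.5 turn [-0.5 -0.1  0.2] shift [-0. -1. -1.]
front wall diff 43.5
orange 118 [ 0.5624 -0.0274  0.0722] 342 355 192 206 was 341-355,192-206 mean .5606 -.0274
```

```bash
python3 -m jog '[[[0,0,0],[0,2,0],1],[[0,0,0],[0,3,0],1],[[0,0,0],[0,3,0],1]]' >/dev/null; python3 go.py  108 0 62.5 0; python3 - <<'E'
from h import *
from bench import eyes
p,d=eyes.snapshot("scene"); cv2.imwrite("pics/s5.png",cv2.resize(p[165:235,290:370,::-1],None,fx=8,fy=8,interpolation=cv2.INTER_CUBIC))
E
```

```text
t 7.00 x' 109.6 s 0.3 z 61.6 tilt -0.8 w 0.000 | F fwd -16.1 side -0.5 up 19.2
108.0 0.0 62.5 turn [-0.8 -0.1  0.2] shift [-0. -2. -1.]
```

View pics/s5.png

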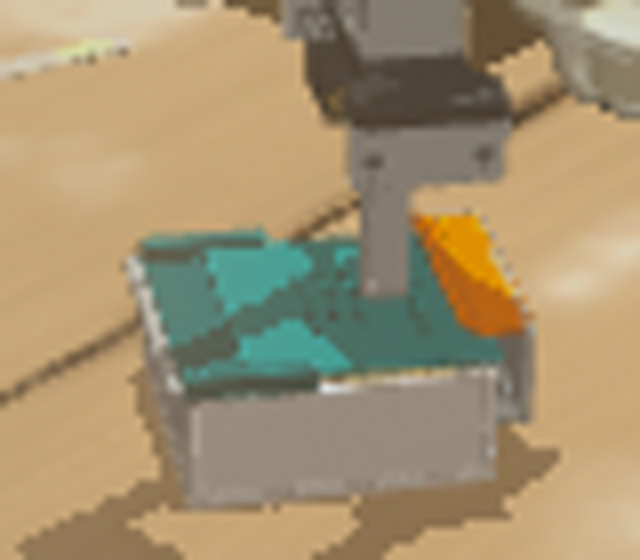

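The force rose while the tip barely moved, so the flap is at its stop, with the edge under the lip and the carrier unmoved. I'll lift straight off without dragging back.

```bash
python3 -m jog '[[[0,0,0],[0,-1,-2],1],[[0,0,0],[0,-1,-5],1],[[0,0,0],[0,-4,-10],1],[[0,0,0],[0,-6,-25],1],[[0,0,0],[0,-8,-50],1]]'; python3 -m jog '[[[0,0,0],[0,-20,-40],1],[[0,0,0],[0,-60,-80],1],[[0,0,0],[0,-100,-100],1],[[0,0,0],[0,-130,-100],1],[[0,0,0],[0,-130,-100],1]]'; python3 - <<'E'
from h import *
from bench import eyes
import go; go.report()
o=np.zeros((560,790,3),np.uint8)
p,d=eyes.snapshot("scene"); np.savez("sf.npz",p=p,d=d); z0=np.load("scene.npz")
o[:346,:395]=cv2.resize(p[165:235,290:370,::-1],(395,346),interpolation=cv2.INTER_CUBIC)
t,dt=eyes.snapshot("top"); z=np.load("top.npz"); zt=dict(d=dt,K=z['K'],T=z['T'])
o[:395,395:]=cv2.resize(t[150:240,265:355,::-1],(395,395),interpolation=cv2.INTER_CUBIC)
cv2.imwrite("pics/f.png",o)
P,u,v=pts(zt,masks(t)['teal'],(265,150,355,240)); q=np.stack([(P-go.P0)@go.Y,(P-go.P0)@go.X,P[:,2]],1)*1e3
q=q[(abs(q[:,1])<70)&(q[:,2]<90)]
for lo in range(0,150,10):
    w=q[(q[:,0]>=lo)&(q[:,0]<lo+10)]
    if len(w): print(lo,len(w),w[:,2].mean().round(1),w[:,2].max().round(1))
for n,a,za in (("scene",p,z0),("top",t,z)):
    D=cv2.absdiff(a,za['p']).sum(2); print(n,'changed px',(D>90).sum())
E
```

```text
time: 7.55
tool_pos: [0.5293, 0.0028, 0.1083]
ee_rot: [-3.138, 0.003, 0.897]
wrist_force: [0.0, -0.1, -0.1]
width: 0.0006
time: 8.05
tool_pos: [0.4282, 0.0854, 0.2122]
ee_rot: [3.139, -0.003, 0.899]
wrist_force: [-1.1, -0.5, -0.3]
width: 0.0004
t 8.05 x' -23.7 s -0.7 z 212.2 tilt 0.2 w 0.000 | F fwd -0.5 side -1.1 up -0.3
30 3 64.0 65.1
40 18 64.3 68.2
50 59 64.2 69.7
60 59 63.7 70.1
70 60 64.2 71.1
80 73 64.3 69.3
90 82 64.7 69.8
100 90 65.0 69.6
110 118 67.2 75.9
120 106 67.8 84.0
130 15 64.7 66.4
scene changed px 12242
top changed px 18065
```

View pics/f.png

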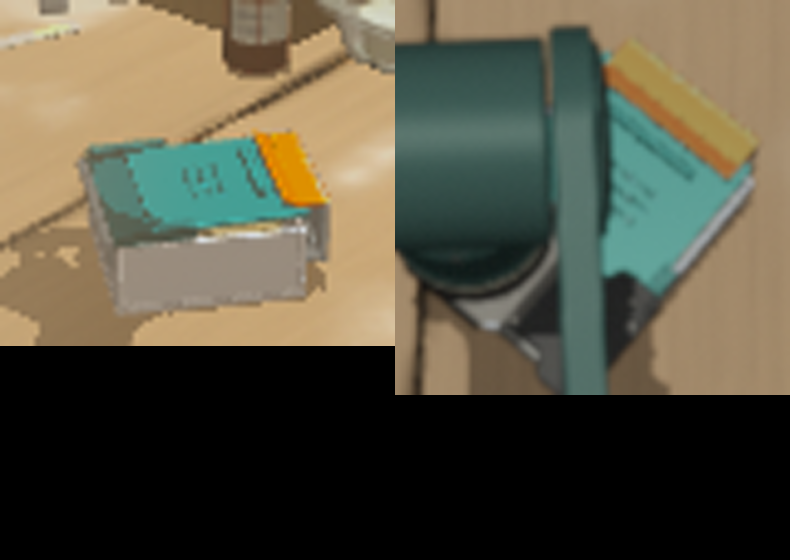

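The flap is flat (face 64–65 mm high along its length), tucked under the lip, with the rib at x' ≈ 115–122. That matches a nearly full slide. The robot is clear, so I'm handing in.

```bash
python3 -m jog '[[[0,0,0],[0,0,0],1],[[0,0,0],[0,0,0],1],[[0,0,0],[0,0,0],1]]'|head -1; python3 -c "
from bench import close_job; print(close_job())"
```

```text
time: 8.45
the job is handed in; nothing more can be done
None
```

I closed the carrier and handed the job in at about 8.5 s; no verdict was reported. With the fingers shut, I folded the flap from about 1.71 rad along its arc and pressed it flat. I then pushed it toward the lip until the force rose at its end stop, and lifted straight off.

**Last checks after letting go:**
- **Flap:** The outer face lay at 64–65 mm along its length, a slope of about 0.02 rad, and stayed there. The rib was about 115–122 mm from the hinge, so the flap is out by about 22 mm with its edge under the lip.
- **Carrier:** It looked unmoved and level in the scene pictures. The lip measured within about 2 mm of its first position while I was still pushing.
- **Arm:** It was more than 140 mm above the carrier with no contact force, only noise of about 1 N.

**Not checked directly:**
- **Cups:** The flap now covers them, so I could not see them at the end.
- **Bystanders:** I did not measure them one by one. The before-and-after picture difference told me nothing because the arm was in view, but the arm stayed well clear of them.

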